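Restock the bar rack in mirror order

TASK

The next bartender is left-handed: move the four bar things (jigger, dropper bottle, toothpick jar, bottle stopper) from the oak rack to the empty steel rack in reverse order, so that the thing now at the left end of the oak rack ends up in the right end bay of the steel rack, and so on along the row. Stand each one upright in the middle of its own bay, and do not tip any of them over on the way; mind the wall cabinet that overhangs the back of the worktop.

Things in the scene. Friction and masses are not known exactly. Their poses are not given: they have to be found in the camera images.
- jigger: Metal jigger: hourglass-shaped double measuring cup, 45 mm across the top rim and 41 mm across the foot, narrower at the waist, but it grips as if its sides ran straight from rim to rim, 80 mm tall, loose, standing upright. Origin: centre of its underside, z up its axis. Round: any yaw.
- bitters: Small brown dropper bottle with a label and a black rubber bulb: round body 33 mm across up to 60 mm height, a collar 24 mm across at about 62 to 77 mm, then the bulb 13 mm across up to 102 mm. Loose, upright. Origin: centre of its underside, z up its axis. Round: any yaw.
- pick_jar: Glass jar of toothpicks with a wide black screw cap: a plain cylinder 45 mm across and 105 mm tall (cap from 84 mm up). Loose, upright. Origin: centre of its underside, z up its axis. Round: any yaw.
- stopper: Chrome bottle stopper standing on its ball: ball 36 mm across from 0 to 33 mm height, above it a black ribbed rubber plug 20 mm across up to 65 mm. Loose, upright. Origin: centre of its underside, z up its axis. Round: any yaw.
- oak_rack: Old rack: fixed oak board 90 mm (x) x 310 mm (y) x 12 mm, at each end a dark cheek 8 mm thick, 24 mm high. Four cork pads lie on it at y = -114, -38, +38, +114 mm. Origin: centre of its underside; y points along the row to the left as the robot sees it (yaw within 0.2 rad of the world). It stands on the left or the right of the worktop, the steel rack on the other side.
- steel_rack: New rack, empty: fixed steel tray 90 mm (x) x 310 mm (y). Rim and three partitions, 16 mm high and 3 mm thick, make four bays with middles at x = 0, y = -114, -38, +38, +114 mm, each 84 mm (x) by 73 mm (y) inside, floor 6 mm above the origin. Origin: centre of its underside; y points along the row to the left as the robot sees it (yaw within 0.2 rad of the world).
- pad_jigger: Square cork pad, 62x62x4 mm, fixed on the oak rack, on which the jigger stands at the start (within 4 mm of its middle); it stays where it is and so marks that thing's old place. Origin: centre of its underside; its top is 4 mm higher. Axes as the oak rack's.
- pad_bitters: Square cork pad, 62x62x4 mm, fixed on the oak rack, on which the dropper bottle stands at the start (within 4 mm of its middle); it stays where it is and so marks that thing's old place. Origin: centre of its underside; its top is 4 mm higher. Axes as the oak rack's.
- pad_pick_jar: Square cork pad, 62x62x4 mm, fixed on the oak rack, on which the toothpick jar stands at the start (within 4 mm of its middle); it stays where it is and so marks that thing's old place. Origin: centre of its underside; its top is 4 mm higher. Axes as the oak rack's.
- pad_stopper: Square cork pad, 62x62x4 mm, fixed on the oak rack, on which the bottle stopper stands at the start (within 4 mm of its middle); it stays where it is and so marks that thing's old place. Origin: centre of its underside; its top is 4 mm higher. Axes as the oak rack's.
Mind the look-alikes: they are no part of the job. Leave any blue or orange look-alike of the stopper alone.

How it is judged (in metres and radians):
At the end, for the whole second after the job is handed in: Each thing stands upright (0.1 rad), at rest and released on the floor of its own steel bay, its axis within 15 mm of the bay's middle along rack x and y; counted from the left, the things from places 1, 2, 3, 4 of the oak rack stand in bays 4, 3, 2, 1 (((y of pad_jigger in the frame of oak_rack between -0.134 and -0.094 m and y of jigger in the frame of steel_rack between 0.099 and 0.129 m) or (y of pad_jigger in the frame of oak_rack between -0.058 and -0.018 m and y of jigger in the frame of steel_rack between 0.023 and 0.053 m) or (y of pad_jigger in the frame of oak_rack between 0.018 and 0.058 m and y of jigger in the frame of steel_rack between -0.053 and -0.023 m) or (y of pad_jigger in the frame of oak_rack between 0.094 and 0.134 m and y of jigger in the frame of steel_rack between -0.129 and -0.099 m)) and x of jigger in the frame of steel_rack between -0.015 and 0.015 m and z of jigger in the frame of steel_rack between 0.001 and 0.011 m and angle between each of jigger, bitters, pick_jar, stopper's own z axis and vertical below 0.1 rad and linear speed of each of jigger, bitters, pick_jar, stopper below 0.02 m/s and angular speed of each of jigger, bitters, pick_jar, stopper below 0.2 rad/s and ((y of pad_bitters in the frame of oak_rack between -0.134 and -0.094 m and y of bitters in the frame of steel_rack between 0.099 and 0.129 m) or (y of pad_bitters in the frame of oak_rack between -0.058 and -0.018 m and y of bitters in the frame of steel_rack between 0.023 and 0.053 m) or (y of pad_bitters in the frame of oak_rack between 0.018 and 0.058 m and y of bitters in the frame of steel_rack between -0.053 and -0.023 m) or (y of pad_bitters in the frame of oak_rack between 0.094 and 0.134 m and y of bitters in the frame of steel_rack between -0.129 and -0.099 m)) and x of bitters in the frame of steel_rack between -0.015 and 0.015 m and z of bitters in the frame of steel_rack between 0.001 and 0.011 m and ((y of pad_pick_jar in the frame of oak_rack between -0.134 and -0.094 m and y of pick_jar in the frame of steel_rack between 0.099 and 0.129 m) or (y of pad_pick_jar in the frame of oak_rack between -0.058 and -0.018 m and y of pick_jar in the frame of steel_rack between 0.023 and 0.053 m) or (y of pad_pick_jar in the frame of oak_rack between 0.018 and 0.058 m and y of pick_jar in the frame of steel_rack between -0.053 and -0.023 m) or (y of pad_pick_jar in the frame of oak_rack between 0.094 and 0.134 m and y of pick_jar in the frame of steel_rack between -0.129 and -0.099 m)) and x of pick_jar in the frame of steel_rack between -0.015 and 0.015 m and z of pick_jar in the frame of steel_rack between 0.001 and 0.011 m and ((y of pad_stopper in the frame of oak_rack between -0.134 and -0.094 m and y of stopper in the frame of steel_rack between 0.099 and 0.129 m) or (y of pad_stopper in the frame of oak_rack between -0.058 and -0.018 m and y of stopper in the frame of steel_rack between 0.023 and 0.053 m) or (y of pad_stopper in the frame of oak_rack between 0.018 and 0.058 m and y of stopper in the frame of steel_rack between -0.053 and -0.023 m) or (y of pad_stopper in the frame of oak_rack between 0.094 and 0.134 m and y of stopper in the frame of steel_rack between -0.129 and -0.099 m)) and x of stopper in the frame of steel_rack between -0.015 and 0.015 m and z of stopper in the frame of steel_rack between 0.001 and 0.011 m); the robot touches nothing.
It fails at once if one of the four things is tipped over (angle between any of jigger, bitters, pick_jar, stopper's own z axis and vertical above 0.6 rad).
It also fails if it takes over 104 s, if anything falls off the work surface, if the arm or the gripper's body presses on something with over 40 N, if the wrist force passes 120 N, or if a joint passes its speed limit or range.

ROBOT

A 6-joint arm with a two-finger parallel gripper is mounted at the origin on a cart in front of the work surface, level with it; the furniture and walls round the work are solid. World frame = base frame: x ahead of the robot, y to its left, z up, the work surface at z = 0. Lengths are in m, angles in degrees, forces in N, time in s.
With the tool pointing down it reaches from about 0.4 to 0.825 m from the base axis. Payload 7 kg.
Tool frame: the origin (TCP) lies at the very end of the fingers, on their centre line; the grasp point (between the pads) lies 19 mm behind it; z points along the fingers, y is the line along which they close (so a half turn about z gives the same grasp; the last joint's range is limited). The gripper opens to 88 mm and grips with 3 to 60 N. Pads are 19 mm wide; open, the fingers measure 130 mm over their backs; the gripper's body (78 mm by 193 mm) begins 47 mm behind the grasp point.
Start: joints at [-55.17, 20.546, 0.682, 0, -70.136, -16.507], TCP at [0.212, -0.641, 0.227] pointing down, gripper open.
Joint ranges: [-176.03, 176.03], [-82.01, 121.73], [-58.28, 71.71], [-173.87, 95.51], [-174.79, -0.11], [-173.66, 173.66]. Speed limits (degrees/s): [136.94, 136.94, 172.46, 180, 180, 180].

INTERFACE

Orientations are given as [roll, pitch, yaw] about the fixed x, y, z axes, in that order (R = Rz(yaw) Ry(pitch) Rx(roll)).
In Python, from plant import ctrl, cams, workorder gives the robot as it stands.
- The arm moves only by the tool play_rows, never from a script. Its argument "motion" is a list of rows, each an object of numbers: "x", "y", "z": the shift along the tool's x, y, z normalised to -1 to 1, where 1 is 0.025 m; "rx", "ry", "rz": the turn, a rotation vector about the tool's x, y, z normalised to -1 to 1, where 1 is 4 degrees. A call has 1 to 20 rows; each row shifts and turns the commanded pose from where the row before left it, along the tool's axes as they then stand; what a row does not reach is not made up. A row lasts 1/8 s, in which the tool goes at most 62.5 mm and 10.7 degrees, less where a joint would pass 70% of its speed; a pose out of reach is approached as far as the arm can. A call with a number of a shift or a turn outside -1 to 1 is refused whole. A call with a gripper value outside its range is refused whole. "fingers" is the opening, from -1 (shut) to 1 (fully open), set as the call begins (left out, the last holds). The fingers move at their own pace and stop on an object; the grip force is fixed at half the most. Time passes only in rows, so rows that do not move let the fingers close. It gives the time, the measured TCP pose, the force, the opening and the grip force at its end, in the units of the state.
- ctrl.get_obs(): the state, without advancing time (a new reading comes with each control period).
- cams.snapshot(name): name is "scene" or "top" or "wrist"; returns the picture (384x512x3 uint8, blue, green, red); there is no depth.
- cams.get_calibration(name): a dict with "vertical_fov" (degrees; the focal length in pixels is half the picture's height over the tangent of half this angle, whatever the lens; pixels are square), "cx", "cy" (the principal point, pixels), "k1" (the pictures are not rectified: a ray, as slopes to the right and down, at radius r is drawn at 1 + k1 r^2 times it, then the intrinsics apply), "position" and "rotation" of the camera in the world. Camera axes: x right, y up, looking along -z (the intrinsics and any distortion apply to the point x, -y, -z); pixel columns grow to the right and rows downward; lengths in m; the calibration is good to about 2 mm. A picture is of the moment at which its call begins: read the wrist's pose just before it. get_calibration takes no time and is no camera call; for the wrist camera it gives the pose at the moment of the call.
- workorder.close_job(): hands the job in; it is judged then, once.
The state is a dict: "clock": time; "joint_pos": joint angles; "qvel": joint speeds; "tau": joint torques, N m; "tool_pos": TCP position; "orientation": TCP orientation; "force": force on the tool from outside, world axes, zero at the start; "moment": the same for the moment, N m; "opening": finger opening in m; "gripper_force": force on a finger pad.
Only numpy, scipy, OpenCV 4.12 (cv2) and the standard library are available. Lean on these libraries where they do the work, as an engineer would, in place of code of your own. Each camera call takes 0.05 s, during which the arm holds its last target. There are 200 camera calls.

## Working session

There is one attempt and no reset: what is moved stays moved. The work goes in short steps, Python scripts to look and compute and a tool call to move; the robot and the scene stay as the last step left them, time stands still between calls to the robot, and variables do not carry over. Pictures are saved under pics/ and viewed, at most 14 in all, crops included, and the job is handed in when it is done.

Besides the shell and the picture viewer there is one more tool, called after "Call:" as a command line: name --argument value ..., lists and objects as JSON in quotes. play_rows: Moves the arm, as the interface text tells. Its arguments: {"type":"object","properties":{"motion":{"type":"array"},"fingers":{"type":"number"}},"required":["motion"]}

```bash
ls; mkdir -p pics
python3 - <<'E'
from plant import ctrl, cams, workorder
import cv2
print(ctrl.get_obs())
for n in ("scene","top"):
    cv2.imwrite(f"pics/{n}0.png",cams.snapshot(n)); print(n,cams.get_calibration(n))
print(cams.get_calibration("wrist"))
E
```

```text
pics
{'clock': 0.0, 'joint_pos': array([-5.51693290e+01,  2.05916530e+01,  6.32714983e-01, -1.82510451e-02,
       -7.01347396e+01, -1.65086949e+01]), 'qvel': array([-0.02879941, -0.09780895, -0.05798279,  0.00957894,  0.10641099,
        0.08590811]), 'tau': array([ 2.59520284e-04, -5.82711554e+01,  2.93058801e+01,  6.99719220e+00,
        7.02770718e-03, -1.38980645e-04]), 'tool_pos': array([ 0.21202098, -0.64032363,  0.22561806]), 'orientation': array([ 1.79905308e+02, -1.01721025e-02, -1.61684231e+02]), 'force': array([-0.75042418,  0.68520904,  0.1656907 ]), 'moment': array([-0.00579624,  0.00023148,  0.00848575]), 'gripper_force': 0.0, 'opening': 0.08765575229838092}
scene {'vertical_fov': 49.64434520236797, 'cx': 253.40732636778088, 'cy': 190.3637641600376, 'k1': -0.10637820613488141, 'position': array([-0.2155084 ,  0.78196436,  0.65846256]), 'rotation': array([  59.47600551,    0.4243386 , -139.53899629])}
top {'vertical_fov': 55.524879324911765, 'cx': 249.87992597451458, 'cy': 189.905193343695, 'k1': -0.11587564730329877, 'position': array([0.33986547, 0.01396358, 1.37132953]), 'rotation': array([  3.50114956,   0.19372858, -90.78583741])}
{'vertical_fov': 62.70265371464631, 'cx': 256.6671712142194, 'cy': 192.09410228940953, 'k1': -0.0783962578310912, 'position': array([ 0.13979063, -0.66428558,  0.38364318]), 'rotation': array([-16.56416418,  -0.11495545, 108.32018715])}
```

View pics/scene0.png

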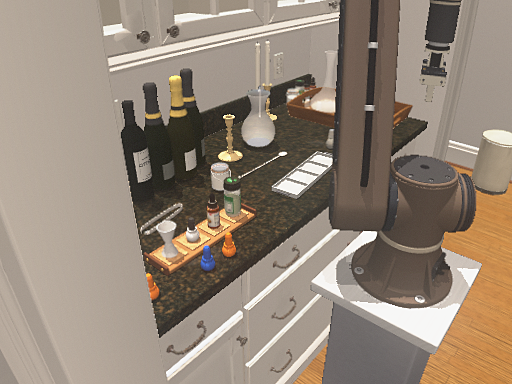

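View pics/top0.png

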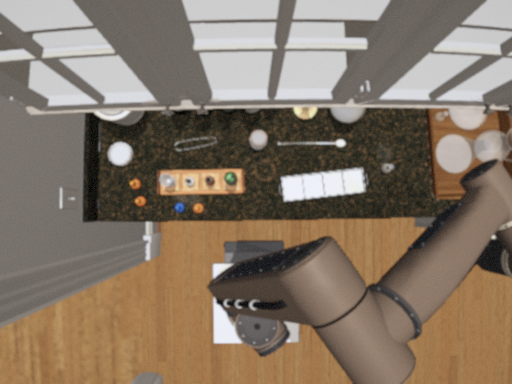

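The scene image shows the oak rack on the robot's left with jigger (170,240), stopper (193,234), dropper bottle (213,212) and green toothpick jar (232,197). The empty steel rack is at (305,175). The look-alikes are orange (153,287), blue (208,260) and orange (229,244), and there is a white jar at (220,177).

```bash
cat > h.py <<'E'
import numpy as np, cv2
from scipy.spatial.transform import Rotation as R
from plant import ctrl, cams, workorder
def KD(c):
    f=192/np.tan(np.radians(c["vertical_fov"]/2))
    return np.array([[f,0,c["cx"]],[0,f,c["cy"]],[0,0,1.]]), np.array([c["k1"],0,0,0.])
def rays(c,px):
    K,D=KD(c); n=cv2.undistortPoints(np.float64(px).reshape(-1,1,2),K,D)[:,0]
    d=np.c_[n[:,0],-n[:,1],-np.ones(len(n))]
    return np.array(c["position"]), R.from_euler("xyz",c["rotation"],degrees=True).apply(d)
def onplane(c,px,z):
    p,d=rays(c,px); return p+d*((z-p[2])/d[:,2])[:,None]
def tri(views):  # [(c,px)...] one point
    A=np.zeros((3,3));b=np.zeros(3);L=[]
    for c,px in views:
        p,d=rays(c,[px]); d=d[0]/np.linalg.norm(d[0]); M=np.eye(3)-np.outer(d,d); A+=M;b+=M@p;L.append((M,p))
    x=np.linalg.solve(A,b); return x,[np.linalg.norm(M@(x-p)) for M,p in L]
def project(c,P):
    q=R.from_euler("xyz",c["rotation"],degrees=True).inv().apply(np.atleast_2d(P)-c["position"])
    q=q*[1,-1,-1]; K,D=KD(c)
    return cv2.projectPoints(q,np.zeros(3),np.zeros(3),K,D)[0][:,0]
E
python3 - <<'E'
from h import *
t=cv2.imread("pics/top0.png"); s=cv2.imread("pics/scene0.png")
a=cv2.resize(t[150:220,120:380],None,fx=3,fy=3,interpolation=2)
b=cv2.resize(s[140:300,140:340],None,fx=3,fy=3,interpolation=2)
cv2.imwrite("pics/topc.png",a); cv2.imwrite("pics/scenec.png",b)
c=cams.get_calibration("top")
print(onplane(c,[[160,181],[243,181],[284,188],[364,181],[168,182],[190,182],[210,181],[230,178],[250,107],[250,219]],.02).round(3))
hsv=cv2.cvtColor(t,cv2.COLOR_BGR2HSV)
E
```

```text
[[ 0.461  0.354  0.02 ]
 [ 0.456  0.043  0.02 ]
 [ 0.428 -0.109  0.02 ]
 [ 0.45  -0.412  0.02 ]
 [ 0.456  0.323  0.02 ]
 [ 0.455  0.24   0.02 ]
 [ 0.458  0.165  0.02 ]
 [ 0.468  0.091  0.02 ]
 [ 0.737  0.013  0.02 ]
 [ 0.315  0.018  0.02 ]]
```

View pics/topc.png

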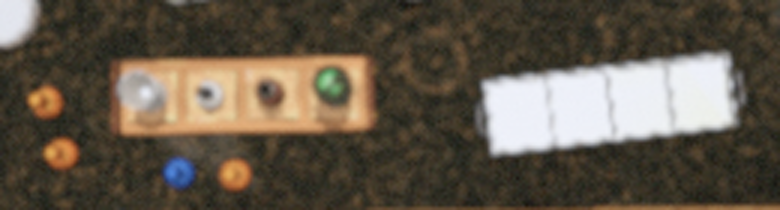

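View pics/scenec.png

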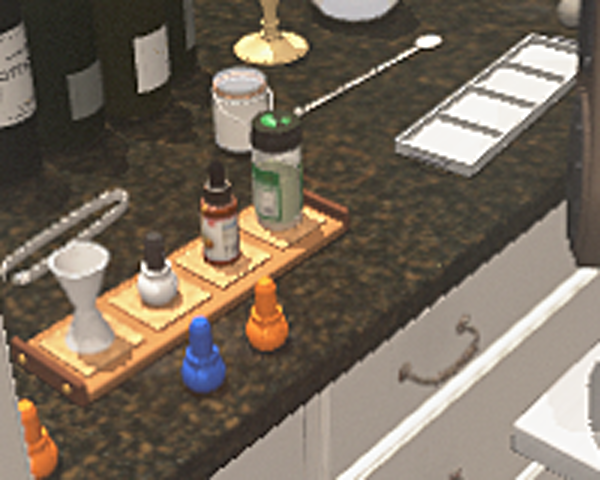

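Choice: the oak rack reads, left to right, jigger, white-ball stopper, brown dropper bottle and green-label jar with black cap. The close crop confirms this: jigger (80,300), stopper (157,280), bitters (220,215), jar (277,170). The blue (205,355) and orange (267,315), (35,440) stoppers and the white jar (240,110) are not wanted. Next I move the wrist camera over the steel rack.

Call:
play_rows --motion '[{"x": -0.92, "y": 0.72, "z": -0.07}, {"x": -0.92, "y": 0.72, "z": -0.07}, {"x": -0.92, "y": 0.72, "z": -0.07}, {"x": -0.92, "y": 0.72, "z": -0.07}, {"x": -0.92, "y": 0.72, "z": -0.07}, {"x": -0.92, "y": 0.72, "z": -0.07}, {"x": -0.92, "y": 0.72, "z": -0.07}, {"x": -0.92, "y": 0.72, "z": -0.07}, {"x": -0.92, "y": 0.72, "z": -0.07}, {"x": -0.92, "y": 0.72, "z": -0.07}, {"x": -0.92, "y": 0.72, "z": -0.07}, {"x": -0.92, "y": 0.72, "z": -0.07}, {"x": -0.92, "y": 0.72, "z": -0.07}, {"x": -0.92, "y": 0.72, "z": -0.07}]'

```text
$.motion[0]: bad value
```

Call:
play_rows --motion '[{"rz": -1}, {"rz": -1}, {"rz": -1}, {"rz": -1}, {"rz": -1}, {"rz": -1}, {"rz": -1}, {"rz": -1}, {"rz": -1}, {"rz": -1}, {"rz": -1}, {"rz": -1}, {"rz": -1}, {"rz": -1}, {"rz": -1}, {"rz": -1}, {"rz": -1}, {"rz": -1}, {}, {}]'

```text
$.motion[0]: bad value
```

Run:
```python
from h import *
import json
o=ctrl.get_obs();print(o["tool_pos"],o["orientation"],o["joint_pos"].round(1))
c=cams.get_calibration("wrist");im=cams.snapshot("wrist");cv2.imwrite("pics/w1.png",im)
json.dump({k:(v.tolist() if hasattr(v,"tolist") else v) for k,v in c.items()},open("w1.json","w"))
```

```text
[ 0.21205341 -0.64036252  0.22571674] [ 1.79914456e+02 -7.93430549e-03 -1.61681386e+02] [-55.2  20.6   0.6  -0.  -70.1 -16.5]
```

View pics/w1.png

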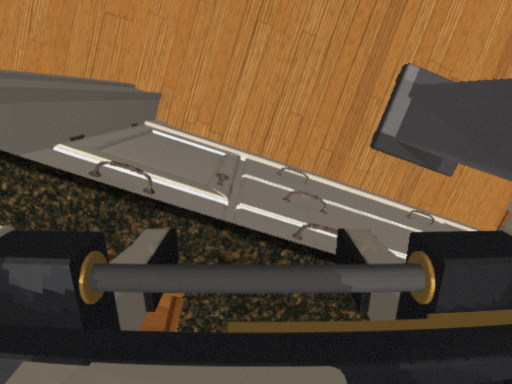

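The wrist picture shows that the gripper hides everything below row 230, so I will look with the present yaw, row direction horizontal. Rows apparently need all six keys.

Call:
play_rows --motion '[{"x": -0.96, "y": 0.68, "z": -0.06, "rx": 0, "ry": 0, "rz": 0}, {"x": -0.96, "y": 0.68, "z": -0.06, "rx": 0, "ry": 0, "rz": 0}, {"x": -0.96, "y": 0.68, "z": -0.06, "rx": 0, "ry": 0, "rz": 0}, {"x": -0.96, "y": 0.68, "z": -0.06, "rx": 0, "ry": 0, "rz": 0}, {"x": -0.96, "y": 0.68, "z": -0.06, "rx": 0, "ry": 0, "rz": 0}, {"x": -0.96, "y": 0.68, "z": -0.06, "rx": 0, "ry": 0, "rz": 0}, {"x": -0.96, "y": 0.68, "z": -0.06, "rx": 0, "ry": 0, "rz": 0}, {"x": -0.96, "y": 0.68, "z": -0.06, "rx": 0, "ry": 0, "rz": 0}, {"x": -0.96, "y": 0.68, "z": -0.06, "rx": 0, "ry": 0, "rz": 0}, {"x": -0.96, "y": 0.68, "z": -0.06, "rx": 0, "ry": 0, "rz": 0}, {"x": -0.96, "y": 0.68, "z": -0.06, "rx": 0, "ry": 0, "rz": 0}, {"x": -0.96, "y": 0.68, "z": -0.06, "rx": 0, "ry": 0, "rz": 0}, {"x": -0.96, "y": 0.68, "z": -0.06, "rx": 0, "ry": 0, "rz": 0}, {"x": -0.96, "y": 0.68, "z": -0.06, "rx": 0, "ry": 0, "rz": 0}, {"x": -0.96, "y": 0.68, "z": -0.06, "rx": 0, "ry": 0, "rz": 0}, {"x": -0.96, "y": 0.68, "z": -0.06, "rx": 0, "ry": 0, "rz": 0}, {"x": 0, "y": 0, "z": 0, "rx": 0, "ry": 0, "rz": 0}, {"x": 0, "y": 0, "z": 0, "rx": 0, "ry": 0, "rz": 0}]'

```text
clock: 2.4
tool_pos: [0.4909, -0.2619, 0.2503]
orientation: [180.0, -0.0, -161.7]
force: [-0.5, 0.0, 0.1]
opening: 0.0878
gripper_force: 0.0
```

```bash
cat >> h.py <<'E'
import json
def shot(n):
    o=ctrl.get_obs();c=cams.get_calibration("wrist");im=cams.snapshot("wrist")
    cv2.imwrite(f"pics/{n}.png",im)
    json.dump({k:(v.tolist() if hasattr(v,"tolist") else v) for k,v in c.items()},open(n+".json","w"))
    print(o["clock"],o["tool_pos"].round(4),o["orientation"].round(2),o["joint_pos"].round(1),o["force"].round(1))
E
python3 -c "
from h import *
shot('w2')"
```

```text
2.4 [ 0.4909 -0.2619  0.2503] [ 1.7998e+02 -3.0000e-02 -1.6165e+02] [ -7.9   8.5 -12.4  -0.  -69.1 -63.7] [-0.5  0.   0.1]
```

View pics/w2.png

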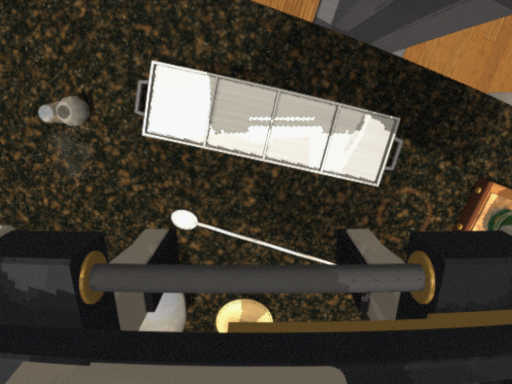

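The whole steel rack is visible: outer rim corners near (153,61), (400,118), (381,186), (142,135). I take a second view after a small shift for height, then go on to the oak rack.

Call:
play_rows --motion '[{"x": -0.36, "y": 0.96, "z": 0, "rx": 0, "ry": 0, "rz": 0}, {"x": -0.36, "y": 0.96, "z": 0, "rx": 0, "ry": 0, "rz": 0}, {"x": -0.36, "y": 0.96, "z": 0, "rx": 0, "ry": 0, "rz": 0}, {"x": -0.36, "y": 0.96, "z": 0, "rx": 0, "ry": 0, "rz": 0}, {"x": -0.36, "y": 0.96, "z": 0, "rx": 0, "ry": 0, "rz": 0}, {"x": 0, "y": 0, "z": 0, "rx": 0, "ry": 0, "rz": 0}, {"x": 0, "y": 0, "z": 0, "rx": 0, "ry": 0, "rz": 0}]'

```text
clock: 3.32
tool_pos: [0.496, -0.1344, 0.2506]
orientation: [-180.0, 0.0, -161.7]
force: [0.1, 0.3, 0.4]
opening: 0.0875
gripper_force: 0.0
```

```bash
python3 -c "
from h import *
shot('w3')"
```

```text
3.325 [ 0.496  -0.1344  0.2506] [-179.99    0.   -161.7 ] [  6.8   4.3 -17.2   0.  -68.5 -78.5] [0.1 0.3 0.4]
```

Call:
play_rows --motion '[{"x": -0.36, "y": 0.96, "z": 0, "rx": 0, "ry": 0, "rz": 0}, {"x": -0.36, "y": 0.96, "z": 0, "rx": 0, "ry": 0, "rz": 0}, {"x": -0.36, "y": 0.96, "z": 0, "rx": 0, "ry": 0, "rz": 0}, {"x": -0.36, "y": 0.96, "z": 0, "rx": 0, "ry": 0, "rz": 0}, {"x": -0.36, "y": 0.96, "z": 0, "rx": 0, "ry": 0, "rz": 0}, {"x": -0.36, "y": 0.96, "z": 0, "rx": 0, "ry": 0, "rz": 0}, {"x": -0.36, "y": 0.96, "z": 0, "rx": 0, "ry": 0, "rz": 0}, {"x": -0.36, "y": 0.96, "z": 0, "rx": 0, "ry": 0, "rz": 0}, {"x": 0, "y": 0, "z": 0, "rx": 0, "ry": 0, "rz": 0}, {"x": 0, "y": 0, "z": 0, "rx": 0, "ry": 0, "rz": 0}]'

```text
clock: 4.62
tool_pos: [0.5042, 0.0703, 0.2504]
orientation: [-180.0, -0.0, -161.7]
force: [-0.0, -0.3, -0.0]
opening: 0.0876
gripper_force: 0.0
```

```bash
python3 -c "
from h import *
shot('w4')"
```

```text
4.625 [0.5042 0.0703 0.2504] [-1.7999e+02 -3.0000e-02 -1.6171e+02] [  30.1    3.9  -17.7    0.   -68.4 -101.8] [-0.  -0.3 -0. ]
```

Call:
play_rows --motion '[{"x": -0.36, "y": 0.96, "z": 0, "rx": 0, "ry": 0, "rz": 0}, {"x": -0.36, "y": 0.96, "z": 0, "rx": 0, "ry": 0, "rz": 0}, {"x": -0.36, "y": 0.96, "z": 0, "rx": 0, "ry": 0, "rz": 0}, {"x": -0.36, "y": 0.96, "z": 0, "rx": 0, "ry": 0, "rz": 0}, {"x": -0.36, "y": 0.96, "z": 0, "rx": 0, "ry": 0, "rz": 0}, {"x": 0, "y": 0, "z": 0, "rx": 0, "ry": 0, "rz": 0}, {"x": 0, "y": 0, "z": 0, "rx": 0, "ry": 0, "rz": 0}]'

```text
clock: 5.55
tool_pos: [0.5091, 0.1989, 0.2504]
orientation: [-180.0, -0.0, -161.7]
force: [-1.1, -0.9, -0.2]
opening: 0.0875
gripper_force: 0.0
```

```bash
python3 -c "
from h import *
shot('w5')"
python3 - <<'E'
import cv2,numpy as np
# mosaic of upper parts
ims=[cv2.imread(f"pics/w{i}.png")[:230] for i in (4,5)]
cv2.imwrite("pics/m45.png",np.vstack(ims))
# steel: rough corners in w3 by brightness
E
```

```text
5.55 [0.5091 0.1989 0.2504] [-1.7999e+02 -3.0000e-02 -1.6168e+02] [  41.9    7.6  -13.5    0.   -69.  -113.6] [-1.1 -0.9 -0.2]
```

View pics/m45.png

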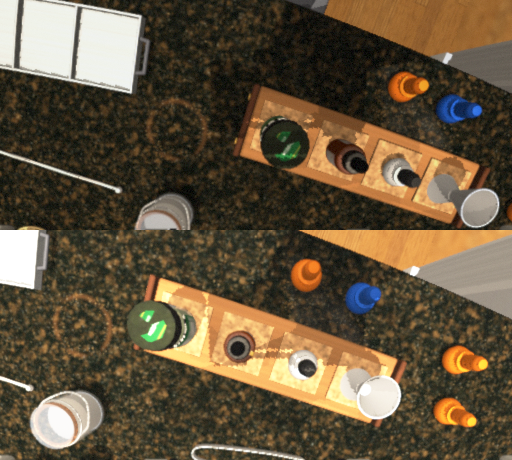

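View pics/w3.png

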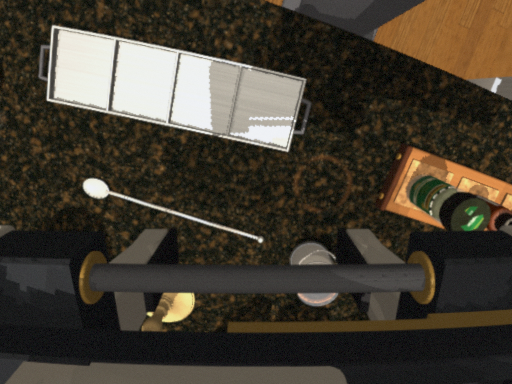

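m45 top (w4) shows jar cap (285,142), bulb tip (361,163), stopper tip (411,178), jigger rim (480,208). m45 bottom (w5, minus 230) shows jar cap (153,95), bulb (237,117), stopper tip (309,139), jigger rim (379,168). w3 shows steel corners (53,26), (305,78), (290,151), (47,101).

```bash
cat > m.py <<'E'
from h import *
C={n:json.load(open(n+".json")) for n in("w2","w3","w4","w5")}
I={n:cv2.imread(f"pics/{n}.png") for n in C}
g={n:cv2.cvtColor(I[n],cv2.COLOR_BGR2GRAY) for n in I}
def rect(n,pts):
    # mask of bright tray, edge points near each side, line fit in normalised coords
    m=(cv2.GaussianBlur(g[n],(3,3),0)>95).astype(np.uint8)
    cs,_=cv2.findContours(m,cv2.RETR_EXTERNAL,cv2.CHAIN_APPROX_NONE)
    P=np.vstack([c[:,0] for c in cs]).astype(float); L=[]
    K,D=KD(C[n])
    for i in range(4):
        a,b=np.array(pts[i],float),np.array(pts[(i+1)%4],float); l=np.linalg.norm(b-a);t=(b-a)/l
        s=(P-a)@t; d=np.abs((P-a)@[-t[1],t[0]])
        lo,hi=(.08,.92) if l>150 else (.04,.2)
        k=(d<4)&(((s>lo*l)&(s<hi*l))|((s>(1-hi)*l)&(s<(1-lo)*l)))
        q=cv2.undistortPoints(P[k].reshape(-1,1,2),K,D)[:,0]
        v=cv2.fitLine(q.astype(np.float32),cv2.DIST_HUBER,0,1e-4,1e-4).ravel(); L.append(np.cross([v[2],v[3],1],[v[2]+v[0],v[3]+v[1],1]))
    out=[]
    for i in range(4):
        c=np.cross(L[i-1],L[i]); out.append(c[:2]/c[2])
    q=np.c_[np.array(out),np.ones(4)]
    return cv2.projectPoints(q,np.zeros(3),np.zeros(3),K,D)[0][:,0]
A=rect("w2",[(153,61),(400,118),(381,186),(142,135)]);B=rect("w3",[(53,26),(305,78),(290,151),(47,101)])
print(A.round(1).tolist(),B.round(1).tolist())
for a,b in zip(A,B): x,r=tri([(C["w2"],a),(C["w3"],b)]);print(x.round(4),max(r).round(4))
for n,X in(("w2",A),("w3",B)):
    p=onplane(C[n],X,.016);print(n,"\n",p.round(4),p.mean(0).round(4),np.degrees(np.arctan2(*(p[1]-p[0])[[1,0]])).round(2),np.degrees(np.arctan2(*(p[2]-p[3])[[1,0]])).round(2),[np.linalg.norm(p[i]-p[i-1]).round(4) for i in range(4)])
for nm,a,b in(("jar",(285,142),(153,95)),("bit",(361,163),(237,117)),("sto",(411,178),(309,139)),("jig",(480,208),(379,168))):
    x,r=tri([(C["w4"],a),(C["w5"],b)]);print(nm,x.round(4),max(r).round(4))
E
python3 m.py
python3 - <<'E'
import cv2,numpy as np
a=cv2.imread("pics/w4.png")[70:240,220:512];b=cv2.imread("pics/w5.png")[40:210,115:407]
v=cv2.resize(np.vstack([a,b]),None,fx=1.75,fy=1.75,interpolation=2)
cv2.imwrite("pics/z45.png",v);print(v.shape)
E
```

```text
[[150.8, 59.9], [399.0, 118.1], [378.1, 186.5], [141.4, 134.8]] [[51.2, 24.4], [305.7, 78.4], [288.0, 151.5], [45.8, 100.4]]
[ 0.414  -0.4188  0.0146] 0.0001
[ 0.3824 -0.1099  0.0128] 0.0002
[ 0.4717 -0.1008  0.0171] 0.0001
[ 0.5037 -0.4087  0.016 ] 0.0001
w2 
 [[ 0.4141 -0.4184  0.016 ]
 [ 0.3829 -0.1113  0.016 ]
 [ 0.4719 -0.1003  0.016 ]
 [ 0.5036 -0.4086  0.016 ]] [ 0.4431 -0.2597  0.016 ] 95.81 95.86 [np.float64(0.09), np.float64(0.3086), np.float64(0.0897), np.float64(0.31)]
w3 
 [[ 0.414  -0.4179  0.016 ]
 [ 0.3825 -0.1103  0.016 ]
 [ 0.4717 -0.1007  0.016 ]
 [ 0.5037 -0.4087  0.016 ]] [ 0.443  -0.2594  0.016 ] 95.84 95.94 [np.float64(0.0902), np.float64(0.3092), np.float64(0.0897), np.float64(0.3097)]
jar [0.4614 0.0843 0.1122] 0.0009
bit [0.4573 0.163  0.1062] 0.0007
sto [0.4582 0.2432 0.0615] 0.0006
jig [0.4609 0.3162 0.0941] 0.0004
(595, 511, 3)
```

View pics/z45.png

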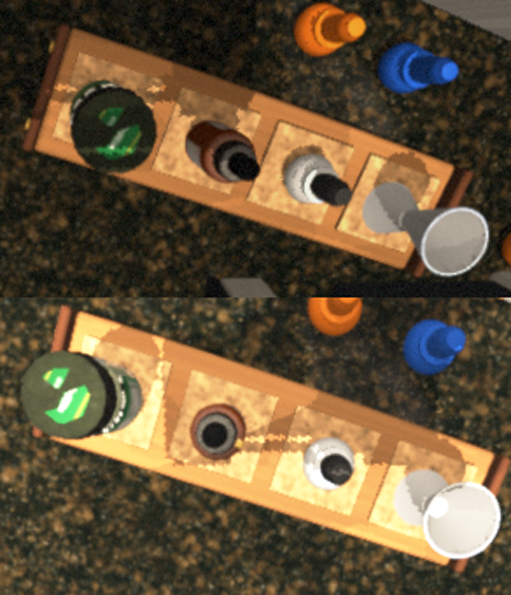

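The steel height checks out: rim at about 16 mm, centre (0.443,-0.2595), yaw 5.85°. In the crop I refine the picks: jar cap (113,128)/(63,394), bulb tip (245,163)/(213,432), plug tip (338,191)/(336,469), jigger rim (455,242)/(461,521).

```bash
cat > m2.py <<'E'
from h import *
C={n:json.load(open(n+".json")) for n in("w4","w5")}
s=1.75
for nm,a,b,z in(("jar",(113,128),(63,394),.121),("bit",(245,163),(213,432),.118),("sto",(338,191),(336,469),.081),("jig",(455,242),(461,521),.096)):
    a=np.array(a)/s+[220,70]; b=(np.array(b)-[0,297.5])/s+[115,40]
    x,r=tri([(C["w4"],a),(C["w5"],b)]);print(nm,x.round(4),max(r).round(4),onplane(C["w4"],[a],z).round(4),onplane(C["w5"],[b],z).round(4))
# oak board: corners at board top/pads in w5 crop
P=(np.array([[94,337],[163,358],[147,452],[192,372],[275,391],[250,480],[304,402],[382,422],[354,505]])-[0,297.5])/s+[115,40]
print(onplane(C["w5"],P,.016).round(4))
r=np.radians(5.85)
for y in(-.114,-.038,.038,.114): print(y,(np.array([.443,-.2595])+[-np.sin(r)*y,np.cos(r)*y]).round(4))
E
python3 m2.py
```

```text
jar [0.462  0.0838 0.1161] 0.0007 [[0.4607 0.0831 0.121 ]] [[0.4623 0.0853 0.121 ]]
bit [0.4576 0.1626 0.1048] 0.0005 [[0.4561 0.1576 0.118 ]] [[0.4572 0.1631 0.118 ]]
sto [0.4573 0.238  0.0759] 0.0004 [[0.4565 0.2351 0.081 ]] [[0.4573 0.237  0.081 ]]
jig [0.4608 0.3145 0.0962] 0.0002 [[0.4606 0.3147 0.096 ]] [[0.4611 0.3146 0.096 ]]
[[0.4289 0.0636 0.016 ]
 [0.4278 0.1119 0.016 ]
 [0.492  0.1188 0.016 ]
 [0.4305 0.1333 0.016 ]
 [0.4247 0.1909 0.016 ]
 [0.4881 0.1939 0.016 ]
 [0.4253 0.2122 0.016 ]
 [0.4205 0.2683 0.016 ]
 [0.4814 0.2709 0.016 ]]
-0.114 [ 0.4546 -0.3729]
-0.038 [ 0.4469 -0.2973]
0.038 [ 0.4391 -0.2217]
0.114 [ 0.4314 -0.1461]
```

Call:
play_rows --motion '[{"x": 0, "y": 0, "z": 0, "rx": 0, "ry": 0, "rz": -1}, {"x": 0, "y": 0, "z": 0, "rx": 0, "ry": 0, "rz": -1}, {"x": 0, "y": 0, "z": 0, "rx": 0, "ry": 0, "rz": -1}, {"x": 0, "y": 0, "z": 0, "rx": 0, "ry": 0, "rz": -1}, {"x": 0, "y": 0, "z": 0, "rx": 0, "ry": 0, "rz": -1}, {"x": 0, "y": 0, "z": 0, "rx": 0, "ry": 0, "rz": -1}, {"x": 0, "y": 0, "z": 0, "rx": 0, "ry": 0, "rz": -1}, {"x": 0, "y": 0, "z": 0, "rx": 0, "ry": 0, "rz": -1}, {"x": 0, "y": 0, "z": 0, "rx": 0, "ry": 0, "rz": -1}, {"x": 0, "y": 0, "z": 0, "rx": 0, "ry": 0, "rz": -1}, {"x": 0, "y": 0, "z": 0, "rx": 0, "ry": 0, "rz": -1}, {"x": 0, "y": 0, "z": 0, "rx": 0, "ry": 0, "rz": -1}, {"x": 0, "y": 0, "z": 0, "rx": 0, "ry": 0, "rz": -1}, {"x": 0, "y": 0, "z": 0, "rx": 0, "ry": 0, "rz": -1}, {"x": 0, "y": 0, "z": 0, "rx": 0, "ry": 0, "rz": -1}, {"x": 0, "y": 0, "z": 0, "rx": 0, "ry": 0, "rz": -1}, {"x": 0, "y": 0, "z": 0, "rx": 0, "ry": 0, "rz": -1}, {"x": 0, "y": 0, "z": 0, "rx": 0, "ry": 0, "rz": -0.92}, {"x": 0, "y": 0, "z": 0, "rx": 0, "ry": 0, "rz": 0}]'

```text
clock: 7.98
tool_pos: [0.5092, 0.1986, 0.2507]
orientation: [-180.0, 0.0, -90.1]
force: [-0.9, 0.9, -0.5]
opening: 0.0876
gripper_force: 0.0
```

Call:
play_rows --motion '[{"x": -0.92, "y": 0.38, "z": 0.4, "rx": 0, "ry": 0, "rz": 0}, {"x": -0.92, "y": 0.38, "z": 0.4, "rx": 0, "ry": 0, "rz": 0}, {"x": -0.92, "y": 0.38, "z": 0.4, "rx": 0, "ry": 0, "rz": 0}, {"x": -0.92, "y": 0.38, "z": 0.4, "rx": 0, "ry": 0, "rz": 0}, {"x": -0.92, "y": 0.38, "z": 0.4, "rx": 0, "ry": 0, "rz": 0}, {"x": 0, "y": 0, "z": 0.8, "rx": 0, "ry": 0, "rz": 0}, {"x": 0, "y": 0, "z": 0, "rx": 0, "ry": 0, "rz": 0}, {"x": 0, "y": 0, "z": 0, "rx": 0, "ry": 0, "rz": 0}]'

```text
clock: 8.98
tool_pos: [0.4621, 0.314, 0.1813]
orientation: [-180.0, 0.0, -90.1]
force: [-0.7, 0.3, 0.5]
opening: 0.0875
gripper_force: 0.0
```

```bash
python3 -c "
from h import *
shot('w6')
cv2.imwrite('pics/s6.png',cv2.resize(cams.snapshot('scene')[80:330,100:350],None,fx=2.2,fy=2.2))"
```

```text
8.975 [0.4621 0.314  0.1813] [-1.7996e+02  1.0000e-02 -9.0050e+01] [ 54.3  11.6 -17.9   0.  -60.4 -54.4] [-0.7  0.3  0.5]
```

View pics/s6.png

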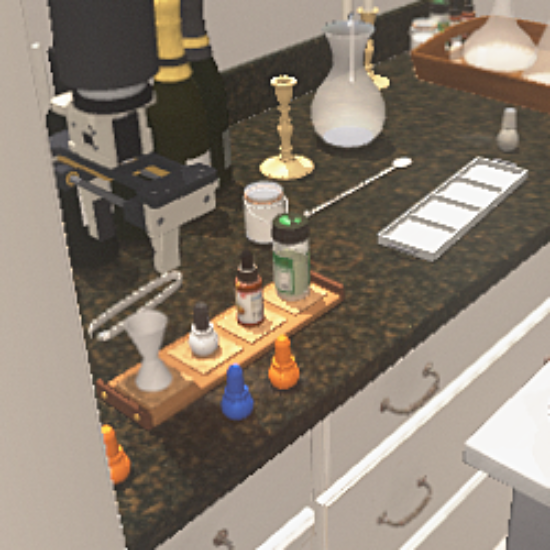

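The gripper hovers over the jigger with nothing in its way. Now I descend and grip.

Call:
play_rows --motion '[{"x": 0, "y": 0.04, "z": 1, "rx": 0, "ry": 0, "rz": 0}, {"x": 0, "y": 0, "z": 1, "rx": 0, "ry": 0, "rz": 0}, {"x": 0, "y": 0, "z": 1, "rx": 0, "ry": 0, "rz": 0}, {"x": 0, "y": 0, "z": 1, "rx": 0, "ry": 0, "rz": 0}, {"x": 0, "y": 0, "z": 1, "rx": 0, "ry": 0, "rz": 0}, {"x": 0, "y": 0, "z": 0.5, "rx": 0, "ry": 0, "rz": 0}, {"x": 0, "y": 0, "z": 0.27, "rx": 0, "ry": 0, "rz": 0}, {"x": 0, "y": 0, "z": 0, "rx": 0, "ry": 0, "rz": 0}]'

```text
clock: 10.07
tool_pos: [0.4609, 0.3143, 0.0366]
orientation: [-180.0, 0.0, -90.0]
force: [0.1, -0.6, -0.2]
opening: 0.0875
gripper_force: 0.0
```

Call:
play_rows --motion '[{"x": 0, "y": 0, "z": 0, "rx": 0, "ry": 0, "rz": 0}, {"x": 0, "y": 0, "z": 0, "rx": 0, "ry": 0, "rz": 0}, {"x": 0, "y": 0, "z": 0, "rx": 0, "ry": 0, "rz": 0}, {"x": 0, "y": 0, "z": 0, "rx": 0, "ry": 0, "rz": 0}, {"x": 0, "y": 0, "z": 0, "rx": 0, "ry": 0, "rz": 0}, {"x": 0, "y": 0, "z": 0, "rx": 0, "ry": 0, "rz": 0}]' --fingers -1

```text
clock: 10.82
tool_pos: [0.4606, 0.3142, 0.0363]
orientation: [180.0, -0.0, -90.0]
force: [-0.0, 0.2, 0.5]
opening: 0.0429
gripper_force: 29.9
```

Call:
play_rows --motion '[{"x": 0, "y": 0, "z": -0.4, "rx": 0, "ry": 0, "rz": 0}, {"x": 0, "y": 0, "z": -0.9, "rx": 0, "ry": 0, "rz": 0}, {"x": 0, "y": 0, "z": -1, "rx": 0, "ry": 0, "rz": 0}, {"x": 0, "y": 0, "z": -1, "rx": 0, "ry": 0, "rz": 0}, {"x": 0, "y": 0, "z": -1, "rx": 0, "ry": 0, "rz": 0}, {"x": 0, "y": 0, "z": -1, "rx": 0, "ry": 0, "rz": 0}, {"x": 0.5, "y": 0, "z": -0.6, "rx": 0, "ry": 0, "rz": 0}, {"x": 1, "y": 0.02, "z": 0, "rx": 0, "ry": 0, "rz": 0}, {"x": 1, "y": 0.02, "z": 0, "rx": 0, "ry": 0, "rz": 0}, {"x": 1, "y": 0.02, "z": 0, "rx": 0, "ry": 0, "rz": 0}, {"x": 1, "y": 0.02, "z": 0, "rx": 0, "ry": 0, "rz": 0}, {"x": 1, "y": 0.02, "z": 0, "rx": 0, "ry": 0, "rz": 0}, {"x": 1, "y": 0.02, "z": 0, "rx": 0, "ry": 0, "rz": 0}, {"x": 1, "y": 0.02, "z": 0, "rx": 0, "ry": 0, "rz": 0}, {"x": 1, "y": 0.02, "z": 0, "rx": 0, "ry": 0, "rz": 0}, {"x": 1, "y": 0.02, "z": 0, "rx": 0, "ry": 0, "rz": 0}, {"x": 1, "y": 0.02, "z": 0, "rx": 0, "ry": 0, "rz": 0}, {"x": 1, "y": 0.02, "z": 0, "rx": 0, "ry": 0, "rz": 0}]'

```text
clock: 13.08
tool_pos: [0.4547, 0.0249, 0.1836]
orientation: [180.0, -0.0, -90.0]
force: [0.9, 0.7, -0.8]
opening: 0.0429
gripper_force: 30.0
```

Call:
play_rows --motion '[{"x": 1, "y": 0, "z": 0, "rx": 0, "ry": 0, "rz": 0}, {"x": 1, "y": 0, "z": 0, "rx": 0, "ry": 0, "rz": 0}, {"x": 1, "y": 0, "z": 0, "rx": 0, "ry": 0, "rz": 0}, {"x": 1, "y": 0, "z": 0, "rx": 0, "ry": 0, "rz": 0}, {"x": 1, "y": 0, "z": 0, "rx": 0, "ry": 0, "rz": 0}, {"x": 1, "y": 0, "z": 0, "rx": 0, "ry": 0, "rz": 0}, {"x": 1, "y": 0, "z": 0, "rx": 0, "ry": 0, "rz": 0}, {"x": 1, "y": 0, "z": 0, "rx": 0, "ry": 0, "rz": 0}, {"x": 1, "y": 0, "z": 0, "rx": 0, "ry": 0, "rz": 0}, {"x": 1, "y": 0, "z": 0, "rx": 0, "ry": 0, "rz": 0}, {"x": 1, "y": 0, "z": 0, "rx": 0, "ry": 0, "rz": 0}, {"x": 1, "y": 0, "z": 0, "rx": 0, "ry": 0, "rz": 0}, {"x": 1, "y": 0, "z": 0, "rx": 0, "ry": 0, "rz": 0}, {"x": 1, "y": 0, "z": 0, "rx": 0, "ry": 0, "rz": 0}, {"x": 1, "y": 0, "z": 0, "rx": 0, "ry": 0, "rz": 0}, {"x": 0.7, "y": 0, "z": 0, "rx": 0, "ry": 0, "rz": 0}, {"x": 0.3, "y": 0, "z": 0, "rx": 0, "ry": 0, "rz": 0}, {"x": 0, "y": 0, "z": 0, "rx": 0, "ry": 0, "rz": 0}, {"x": 0, "y": 0, "z": 0, "rx": 0, "ry": 0, "rz": 0}]'

```text
clock: 15.45
tool_pos: [0.4552, -0.3728, 0.1838]
orientation: [-180.0, 0.0, -90.0]
force: [0.4, 0.5, -0.8]
opening: 0.043
gripper_force: 30.0
```

Call:
play_rows --motion '[{"x": 0, "y": 0, "z": 0.6, "rx": 0, "ry": 0, "rz": 0}, {"x": 0, "y": 0, "z": 1, "rx": 0, "ry": 0, "rz": 0}, {"x": 0, "y": 0, "z": 1, "rx": 0, "ry": 0, "rz": 0}, {"x": 0, "y": 0, "z": 1, "rx": 0, "ry": 0, "rz": 0}, {"x": 0, "y": 0, "z": 1, "rx": 0, "ry": 0, "rz": 0}, {"x": 0, "y": 0, "z": 0.8, "rx": 0, "ry": 0, "rz": 0}, {"x": 0, "y": 0, "z": 0.5, "rx": 0, "ry": 0, "rz": 0}, {"x": 0, "y": 0, "z": 0.22, "rx": 0, "ry": 0, "rz": 0}, {"x": 0, "y": 0, "z": 0.14, "rx": 0, "ry": 0, "rz": 0}, {"x": 0, "y": 0, "z": 0, "rx": 0, "ry": 0, "rz": 0}, {"x": 0, "y": 0, "z": 0, "rx": 0, "ry": 0, "rz": 0}]'

```text
clock: 16.82
tool_pos: [0.4555, -0.3735, 0.0279]
orientation: [-179.9, -0.0, -90.0]
force: [0.1, 0.4, -0.7]
opening: 0.0429
gripper_force: 30.0
```

Call:
play_rows --motion '[{"x": 0, "y": 0, "z": 0.05, "rx": 0, "ry": 0, "rz": 0}, {"x": 0, "y": 0, "z": 0, "rx": 0, "ry": 0, "rz": 0}]'

```text
clock: 17.08
tool_pos: [0.4554, -0.3734, 0.0263]
orientation: [-180.0, -0.0, -90.0]
force: [-0.0, 0.6, 1.0]
opening: 0.0432
gripper_force: 29.9
```

Call:
play_rows --motion '[{"x": 0, "y": 0, "z": 0, "rx": 0, "ry": 0, "rz": 0}, {"x": 0, "y": 0, "z": 0, "rx": 0, "ry": 0, "rz": 0}, {"x": 0, "y": 0, "z": 0, "rx": 0, "ry": 0, "rz": 0}, {"x": 0, "y": 0, "z": 0, "rx": 0, "ry": 0, "rz": 0}, {"x": 0, "y": 0, "z": -0.5, "rx": 0, "ry": 0, "rz": 0}, {"x": 0, "y": 0, "z": -1, "rx": 0, "ry": 0, "rz": 0}, {"x": 0, "y": 0, "z": -1, "rx": 0, "ry": 0, "rz": 0}, {"x": 0, "y": 0, "z": -1, "rx": 0, "ry": 0, "rz": 0}, {"x": 0, "y": 0, "z": -1, "rx": 0, "ry": 0, "rz": 0}, {"x": 0, "y": 0, "z": -1, "rx": 0, "ry": 0, "rz": 0}, {"x": -0.4, "y": 0, "z": 0, "rx": 0, "ry": 0, "rz": 0}, {"x": -1, "y": 0, "z": 0, "rx": 0, "ry": 0, "rz": 0}, {"x": -1, "y": 0, "z": 0, "rx": 0, "ry": 0, "rz": 0}, {"x": -1, "y": 0, "z": 0, "rx": 0, "ry": 0, "rz": 0}, {"x": -1, "y": 0, "z": 0, "rx": 0, "ry": 0, "rz": 0}, {"x": -1, "y": 0, "z": 0, "rx": 0, "ry": 0, "rz": 0}, {"x": -1, "y": 0, "z": 0, "rx": 0, "ry": 0, "rz": 0}, {"x": -1, "y": 0, "z": 0, "rx": 0, "ry": 0, "rz": 0}]' --fingers 1

```text
clock: 19.32
tool_pos: [0.4547, -0.1872, 0.1635]
orientation: [180.0, 0.0, -90.0]
force: [0.6, -0.2, 0.6]
opening: 0.0879
gripper_force: 0.0
```

```bash
python3 -c "
from h import *
shot('w7')"
```

```text
19.325 [ 0.4547 -0.1872  0.1635] [ 1.7998e+02  1.0000e-02 -9.0000e+01] [  0.6   6.3 -27.1  -0.  -56.6  -0.6] [ 0.6 -0.2  0.6]
```

View pics/w7.png

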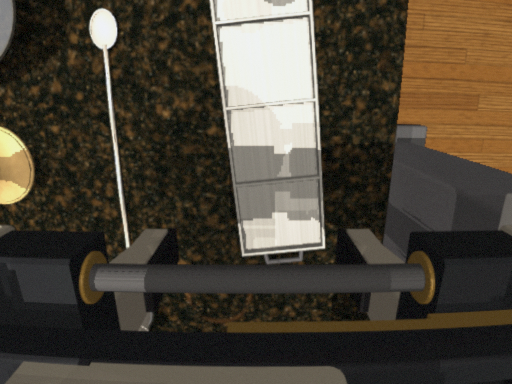

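The jigger's foot shows at the top edge (280,3), inside bay 4. On to the stopper.

Call:
play_rows --motion '[{"x": -1, "y": -0.01, "z": 0, "rx": 0, "ry": 0, "rz": 0}, {"x": -1, "y": -0.01, "z": 0, "rx": 0, "ry": 0, "rz": 0}, {"x": -1, "y": -0.01, "z": 0, "rx": 0, "ry": 0, "rz": 0}, {"x": -1, "y": -0.01, "z": 0, "rx": 0, "ry": 0, "rz": 0}, {"x": -1, "y": -0.01, "z": 0, "rx": 0, "ry": 0, "rz": 0}, {"x": -1, "y": -0.01, "z": 0, "rx": 0, "ry": 0, "rz": 0}, {"x": -1, "y": -0.01, "z": 0, "rx": 0, "ry": 0, "rz": 0}, {"x": -1, "y": -0.01, "z": 0, "rx": 0, "ry": 0, "rz": 0}, {"x": -1, "y": -0.01, "z": 0, "rx": 0, "ry": 0, "rz": 0}, {"x": -1, "y": 0, "z": 0, "rx": 0, "ry": 0, "rz": 0}, {"x": -1, "y": 0, "z": 0, "rx": 0, "ry": 0, "rz": 0}, {"x": -1, "y": 0, "z": 0, "rx": 0, "ry": 0, "rz": 0}, {"x": -1, "y": 0, "z": 0, "rx": 0, "ry": 0, "rz": 0}, {"x": -1, "y": 0, "z": 0, "rx": 0, "ry": 0, "rz": 0}, {"x": -1, "y": 0, "z": 0, "rx": 0, "ry": 0, "rz": 0}, {"x": -1, "y": 0, "z": 0, "rx": 0, "ry": 0, "rz": 0}, {"x": -0.6, "y": 0, "z": 0, "rx": 0, "ry": 0, "rz": 0}, {"x": -0.3, "y": 0, "z": 0, "rx": 0, "ry": 0, "rz": 0}, {"x": 0, "y": 0, "z": 0, "rx": 0, "ry": 0, "rz": 0}]'

```text
clock: 21.75
tool_pos: [0.4573, 0.2341, 0.1635]
orientation: [180.0, -0.0, -90.0]
force: [0.2, -0.7, -0.3]
opening: 0.0878
gripper_force: 0.0
```

Call:
play_rows --motion '[{"x": -0.12, "y": 0, "z": 0.7, "rx": 0, "ry": 0, "rz": 0}, {"x": 0, "y": 0, "z": 1, "rx": 0, "ry": 0, "rz": 0}, {"x": 0, "y": 0, "z": 1, "rx": 0, "ry": 0, "rz": 0}, {"x": 0, "y": 0, "z": 1, "rx": 0, "ry": 0, "rz": 0}, {"x": 0, "y": 0, "z": 0.7, "rx": 0, "ry": 0, "rz": 0}, {"x": 0, "y": 0, "z": 0.3, "rx": 0, "ry": 0, "rz": 0}, {"x": 0, "y": 0, "z": 0, "rx": 0, "ry": 0, "rz": 0}]'

```text
clock: 22.62
tool_pos: [0.4574, 0.2367, 0.046]
orientation: [180.0, -0.0, -90.0]
force: [0.0, -0.0, 0.4]
opening: 0.0876
gripper_force: 0.0
```

Call:
play_rows --motion '[{"x": 0, "y": 0, "z": 0, "rx": 0, "ry": 0, "rz": 0}, {"x": 0, "y": 0, "z": 0, "rx": 0, "ry": 0, "rz": 0}, {"x": 0, "y": 0, "z": 0, "rx": 0, "ry": 0, "rz": 0}, {"x": 0, "y": 0, "z": 0, "rx": 0, "ry": 0, "rz": 0}, {"x": 0, "y": 0, "z": 0, "rx": 0, "ry": 0, "rz": 0}, {"x": 0, "y": 0, "z": 0, "rx": 0, "ry": 0, "rz": 0}, {"x": 0, "y": 0, "z": 0, "rx": 0, "ry": 0, "rz": 0}]' --fingers -1

```text
clock: 23.5
tool_pos: [0.4575, 0.2372, 0.0461]
orientation: [-180.0, 0.0, -90.0]
force: [0.0, -0.4, -1.1]
opening: 0.0237
gripper_force: 28.9
```

Call:
play_rows --motion '[{"x": 0, "y": 0, "z": -0.4, "rx": 0, "ry": 0, "rz": 0}, {"x": 0, "y": 0, "z": -1, "rx": 0, "ry": 0, "rz": 0}, {"x": 0, "y": 0, "z": -1, "rx": 0, "ry": 0, "rz": 0}, {"x": 0, "y": 0, "z": -1, "rx": 0, "ry": 0, "rz": 0}, {"x": 0, "y": 0, "z": -1, "rx": 0, "ry": 0, "rz": 0}, {"x": 0, "y": 0, "z": -1, "rx": 0, "ry": 0, "rz": 0}, {"x": 0.5, "y": 0, "z": 0, "rx": 0, "ry": 0, "rz": 0}, {"x": 1, "y": 0.04, "z": 0, "rx": 0, "ry": 0, "rz": 0}, {"x": 1, "y": 0.04, "z": 0, "rx": 0, "ry": 0, "rz": 0}, {"x": 1, "y": 0.04, "z": 0, "rx": 0, "ry": 0, "rz": 0}, {"x": 1, "y": 0.04, "z": 0, "rx": 0, "ry": 0, "rz": 0}, {"x": 1, "y": 0.04, "z": 0, "rx": 0, "ry": 0, "rz": 0}, {"x": 1, "y": 0.04, "z": 0, "rx": 0, "ry": 0, "rz": 0}, {"x": 1, "y": 0.04, "z": 0, "rx": 0, "ry": 0, "rz": 0}, {"x": 1, "y": 0.04, "z": 0, "rx": 0, "ry": 0, "rz": 0}, {"x": 1, "y": 0.04, "z": 0, "rx": 0, "ry": 0, "rz": 0}, {"x": 1, "y": 0.04, "z": 0, "rx": 0, "ry": 0, "rz": 0}]'

```text
clock: 25.62
tool_pos: [0.4463, -0.0275, 0.1806]
orientation: [179.9, -0.0, -90.0]
force: [0.2, -0.7, -0.9]
opening: 0.0234
gripper_force: 28.7
```

Call:
play_rows --motion '[{"x": 1, "y": 0, "z": 0, "rx": 0, "ry": 0, "rz": 0}, {"x": 1, "y": 0, "z": 0, "rx": 0, "ry": 0, "rz": 0}, {"x": 1, "y": 0, "z": 0, "rx": 0, "ry": 0, "rz": 0}, {"x": 1, "y": 0, "z": 0, "rx": 0, "ry": 0, "rz": 0}, {"x": 1, "y": 0, "z": 0, "rx": 0, "ry": 0, "rz": 0}, {"x": 1, "y": 0, "z": 0, "rx": 0, "ry": 0, "rz": 0}, {"x": 1, "y": 0, "z": 0, "rx": 0, "ry": 0, "rz": 0}, {"x": 1, "y": 0, "z": 0, "rx": 0, "ry": 0, "rz": 0}, {"x": 1, "y": 0, "z": 0, "rx": 0, "ry": 0, "rz": 0}, {"x": 1, "y": 0, "z": 0, "rx": 0, "ry": 0, "rz": 0}, {"x": 0.6, "y": 0, "z": 0, "rx": 0, "ry": 0, "rz": 0}, {"x": 0.3, "y": 0, "z": 0, "rx": 0, "ry": 0, "rz": 0}, {"x": 0, "y": 0, "z": 0, "rx": 0, "ry": 0, "rz": 0}, {"x": 0, "y": 0, "z": 0, "rx": 0, "ry": 0, "rz": 0}]'

```text
clock: 27.38
tool_pos: [0.4474, -0.2973, 0.1811]
orientation: [-180.0, 0.0, -90.0]
force: [0.1, 1.0, -0.5]
opening: 0.0232
gripper_force: 28.7
```

Call:
play_rows --motion '[{"x": 0, "y": 0, "z": 0.6, "rx": 0, "ry": 0, "rz": 0}, {"x": 0, "y": 0, "z": 1, "rx": 0, "ry": 0, "rz": 0}, {"x": 0, "y": 0, "z": 1, "rx": 0, "ry": 0, "rz": 0}, {"x": 0, "y": 0, "z": 1, "rx": 0, "ry": 0, "rz": 0}, {"x": 0, "y": 0, "z": 1, "rx": 0, "ry": 0, "rz": 0}, {"x": 0, "y": 0, "z": 0.5, "rx": 0, "ry": 0, "rz": 0}, {"x": 0, "y": 0, "z": 0, "rx": 0, "ry": 0, "rz": 0}]'

```text
clock: 28.25
tool_pos: [0.4468, -0.2974, 0.0526]
orientation: [179.9, 0.0, -90.0]
force: [-0.5, -0.4, -1.2]
opening: 0.0232
gripper_force: 28.7
```

```bash
python3 -c "
from h import *
print(ctrl.get_obs()['force'])
cv2.imwrite('pics/s8.png',cv2.resize(cams.snapshot('scene')[120:220,230:350],None,fx=5,fy=5,interpolation=2))"
```

```text
[-0.48926573 -0.36867429 -1.23464913]
```

View pics/s8.png

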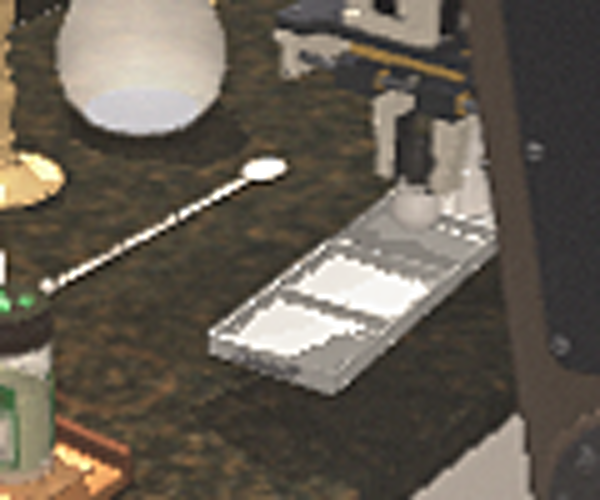

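The stopper hangs upright at (412,190) above bay 3. I finish lowering.

Call:
play_rows --motion '[{"x": 0, "y": 0, "z": 0.35, "rx": 0, "ry": 0, "rz": 0}, {"x": 0, "y": 0, "z": 0.2, "rx": 0, "ry": 0, "rz": 0}, {"x": 0, "y": 0, "z": 0.1, "rx": 0, "ry": 0, "rz": 0}, {"x": 0, "y": 0, "z": 0, "rx": 0, "ry": 0, "rz": 0}, {"x": 0, "y": 0, "z": 0, "rx": 0, "ry": 0, "rz": 0}]'

```text
clock: 28.92
tool_pos: [0.4476, -0.2979, 0.0375]
orientation: [-180.0, -0.0, -90.0]
force: [-0.7, 0.3, -0.7]
opening: 0.0233
gripper_force: 28.7
```

Call:
play_rows --motion '[{"x": 0, "y": 0, "z": 0.05, "rx": 0, "ry": 0, "rz": 0}, {"x": 0, "y": 0, "z": 0, "rx": 0, "ry": 0, "rz": 0}]'

```text
clock: 29.18
tool_pos: [0.4474, -0.2978, 0.0361]
orientation: [180.0, 0.0, -90.0]
force: [0.8, 0.6, -0.3]
opening: 0.0234
gripper_force: 28.7
```

Call:
play_rows --motion '[{"x": 0, "y": 0, "z": 0, "rx": 0, "ry": 0, "rz": 0}, {"x": 0, "y": 0, "z": 0, "rx": 0, "ry": 0, "rz": 0}, {"x": 0, "y": 0, "z": 0, "rx": 0, "ry": 0, "rz": 0}, {"x": 0, "y": 0, "z": 0, "rx": 0, "ry": 0, "rz": 0}, {"x": 0, "y": 0, "z": -0.5, "rx": 0, "ry": 0, "rz": 0}, {"x": 0, "y": 0, "z": -1, "rx": 0, "ry": 0, "rz": 0}, {"x": 0, "y": 0, "z": -1, "rx": 0, "ry": 0, "rz": 0}, {"x": 0, "y": 0, "z": -1, "rx": 0, "ry": 0, "rz": 0}, {"x": 0, "y": 0, "z": -1, "rx": 0, "ry": 0, "rz": 0}, {"x": 0, "y": 0, "z": -0.6, "rx": 0, "ry": 0, "rz": 0}, {"x": -0.4, "y": 0, "z": 0, "rx": 0, "ry": 0, "rz": 0}, {"x": -1, "y": -0.02, "z": 0, "rx": 0, "ry": 0, "rz": 0}, {"x": -1, "y": -0.02, "z": 0, "rx": 0, "ry": 0, "rz": 0}, {"x": -1, "y": -0.02, "z": 0, "rx": 0, "ry": 0, "rz": 0}, {"x": -1, "y": -0.02, "z": 0, "rx": 0, "ry": 0, "rz": 0}, {"x": -1, "y": -0.02, "z": 0, "rx": 0, "ry": 0, "rz": 0}, {"x": -1, "y": -0.02, "z": 0, "rx": 0, "ry": 0, "rz": 0}]' --fingers 1

```text
clock: 31.3
tool_pos: [0.4495, -0.1365, 0.1625]
orientation: [179.9, 0.0, -90.0]
force: [0.4, -0.6, -0.1]
opening: 0.0879
gripper_force: 0.0
```

Call:
play_rows --motion '[{"x": -1, "y": -0.02, "z": 0, "rx": 0, "ry": 0, "rz": 0}, {"x": -1, "y": -0.02, "z": 0, "rx": 0, "ry": 0, "rz": 0}, {"x": -1, "y": -0.02, "z": 0, "rx": 0, "ry": 0, "rz": 0}, {"x": -1, "y": -0.02, "z": 0, "rx": 0, "ry": 0, "rz": 0}, {"x": -1, "y": -0.02, "z": 0, "rx": 0, "ry": 0, "rz": 0}, {"x": -1, "y": -0.02, "z": 0, "rx": 0, "ry": 0, "rz": 0}, {"x": -1, "y": -0.02, "z": 0, "rx": 0, "ry": 0, "rz": 0}, {"x": -1, "y": -0.02, "z": 0, "rx": 0, "ry": 0, "rz": 0}, {"x": -1, "y": -0.02, "z": 0, "rx": 0, "ry": 0, "rz": 0}, {"x": -1, "y": -0.02, "z": 0, "rx": 0, "ry": 0, "rz": 0}, {"x": -1, "y": -0.02, "z": 0, "rx": 0, "ry": 0, "rz": 0}, {"x": -0.7, "y": -0.02, "z": 0, "rx": 0, "ry": 0, "rz": 0}, {"x": -0.34, "y": 0, "z": 0, "rx": 0, "ry": 0, "rz": 0}, {"x": 0, "y": 0, "z": 0, "rx": 0, "ry": 0, "rz": 0}]'

```text
clock: 33.05
tool_pos: [0.4561, 0.1633, 0.1632]
orientation: [180.0, -0.0, -90.0]
force: [-0.1, 0.4, -0.3]
opening: 0.0877
gripper_force: 0.0
```

Call:
play_rows --motion '[{"x": 0, "y": -0.04, "z": 0.6, "rx": 0, "ry": 0, "rz": 0}, {"x": 0, "y": 0, "z": 1, "rx": 0, "ry": 0, "rz": 0}, {"x": 0, "y": 0, "z": 1, "rx": 0, "ry": 0, "rz": 0}, {"x": 0, "y": 0, "z": 0.8, "rx": 0, "ry": 0, "rz": 0}, {"x": 0, "y": 0, "z": 0.45, "rx": 0, "ry": 0, "rz": 0}, {"x": 0, "y": 0, "z": 0, "rx": 0, "ry": 0, "rz": 0}]'

```text
clock: 33.8
tool_pos: [0.457, 0.1624, 0.0664]
orientation: [179.9, -0.1, -90.0]
force: [-0.2, -0.4, 0.4]
opening: 0.0875
gripper_force: 0.0
```

Call:
play_rows --motion '[{"x": 0, "y": 0, "z": 0, "rx": 0, "ry": 0, "rz": 0}, {"x": 0, "y": 0, "z": 0, "rx": 0, "ry": 0, "rz": 0}, {"x": 0, "y": 0, "z": 0, "rx": 0, "ry": 0, "rz": 0}, {"x": 0, "y": 0, "z": 0, "rx": 0, "ry": 0, "rz": 0}, {"x": 0, "y": 0, "z": 0, "rx": 0, "ry": 0, "rz": 0}, {"x": 0, "y": 0, "z": 0, "rx": 0, "ry": 0, "rz": 0}, {"x": 0, "y": 0, "z": 0, "rx": 0, "ry": 0, "rz": 0}]' --fingers -1

```text
clock: 34.67
tool_pos: [0.4575, 0.1632, 0.0673]
orientation: [-180.0, -0.0, -90.0]
force: [0.2, -0.3, -0.3]
opening: 0.0308
gripper_force: 30.0
```

The opening of 30.8 mm shows the pads on the sloping shoulder rather than the collar, so I regrip 9 mm lower on the straight body, with the palm still clear of the bulb.

Call:
play_rows --motion '[{"x": 0, "y": 0, "z": 0, "rx": 0, "ry": 0, "rz": 0}, {"x": 0, "y": 0, "z": 0, "rx": 0, "ry": 0, "rz": 0}, {"x": 0, "y": 0, "z": 0, "rx": 0, "ry": 0, "rz": 0}, {"x": 0, "y": 0, "z": 0.2, "rx": 0, "ry": 0, "rz": 0}, {"x": 0, "y": 0, "z": 0.17, "rx": 0, "ry": 0, "rz": 0}, {"x": 0, "y": 0, "z": 0, "rx": 0, "ry": 0, "rz": 0}]' --fingers 0.2

```text
clock: 35.42
tool_pos: [0.4571, 0.1629, 0.0575]
orientation: [179.9, -0.0, -90.0]
force: [0.7, 0.2, 0.8]
opening: 0.0528
gripper_force: 0.0
```

Call:
play_rows --motion '[{"x": 0, "y": 0, "z": 0, "rx": 0, "ry": 0, "rz": 0}, {"x": 0, "y": 0, "z": 0, "rx": 0, "ry": 0, "rz": 0}, {"x": 0, "y": 0, "z": 0, "rx": 0, "ry": 0, "rz": 0}, {"x": 0, "y": 0, "z": 0, "rx": 0, "ry": 0, "rz": 0}, {"x": 0, "y": 0, "z": 0, "rx": 0, "ry": 0, "rz": 0}]' --fingers -1

```text
clock: 36.05
tool_pos: [0.4575, 0.1633, 0.0582]
orientation: [-180.0, 0.0, -90.0]
force: [0.9, -0.0, 0.2]
opening: 0.0312
gripper_force: 30.0
```

Call:
play_rows --motion '[{"x": 0, "y": 0, "z": -0.3, "rx": 0, "ry": 0, "rz": 0}, {"x": 0, "y": 0, "z": -0.7, "rx": 0, "ry": 0, "rz": 0}, {"x": 0, "y": 0, "z": -1, "rx": 0, "ry": 0, "rz": 0}, {"x": 0, "y": 0, "z": -1, "rx": 0, "ry": 0, "rz": 0}, {"x": 0, "y": 0, "z": -1, "rx": 0, "ry": 0, "rz": 0}, {"x": 0, "y": 0, "z": -1, "rx": 0, "ry": 0, "rz": 0}, {"x": 0, "y": 0, "z": -0.6, "rx": 0, "ry": 0, "rz": 0}]'

```text
clock: 36.92
tool_pos: [0.4576, 0.1634, 0.1996]
orientation: [-179.9, 0.1, -90.0]
force: [0.0, -0.4, -1.0]
opening: 0.0314
gripper_force: 30.0
```

Call:
play_rows --motion '[{"x": 0.5, "y": 0.02, "z": 0, "rx": 0, "ry": 0, "rz": 0}, {"x": 1, "y": 0.05, "z": 0, "rx": 0, "ry": 0, "rz": 0}, {"x": 1, "y": 0.05, "z": 0, "rx": 0, "ry": 0, "rz": 0}, {"x": 1, "y": 0.05, "z": 0, "rx": 0, "ry": 0, "rz": 0}, {"x": 1, "y": 0.05, "z": 0, "rx": 0, "ry": 0, "rz": 0}, {"x": 1, "y": 0.05, "z": 0, "rx": 0, "ry": 0, "rz": 0}, {"x": 1, "y": 0.05, "z": 0, "rx": 0, "ry": 0, "rz": 0}, {"x": 1, "y": 0.05, "z": 0, "rx": 0, "ry": 0, "rz": 0}, {"x": 1, "y": 0.05, "z": 0, "rx": 0, "ry": 0, "rz": 0}, {"x": 1, "y": 0.05, "z": 0, "rx": 0, "ry": 0, "rz": 0}, {"x": 1, "y": 0.05, "z": 0, "rx": 0, "ry": 0, "rz": 0}, {"x": 1, "y": 0.05, "z": 0, "rx": 0, "ry": 0, "rz": 0}, {"x": 1, "y": 0.05, "z": 0, "rx": 0, "ry": 0, "rz": 0}, {"x": 1, "y": 0.05, "z": 0, "rx": 0, "ry": 0, "rz": 0}, {"x": 1, "y": 0.05, "z": 0, "rx": 0, "ry": 0, "rz": 0}, {"x": 0.6, "y": 0.02, "z": 0, "rx": 0, "ry": 0, "rz": 0}, {"x": 0.3, "y": 0, "z": 0, "rx": 0, "ry": 0, "rz": 0}, {"x": 0, "y": 0, "z": 0, "rx": 0, "ry": 0, "rz": 0}]'

```text
clock: 39.17
tool_pos: [0.4387, -0.222, 0.1977]
orientation: [180.0, 0.0, -90.0]
force: [1.0, 1.0, -0.4]
opening: 0.0314
gripper_force: 30.0
```

Call:
play_rows --motion '[{"x": 0, "y": 0, "z": 0.6, "rx": 0, "ry": 0, "rz": 0}, {"x": 0, "y": 0, "z": 1, "rx": 0, "ry": 0, "rz": 0}, {"x": 0, "y": 0, "z": 1, "rx": 0, "ry": 0, "rz": 0}, {"x": 0, "y": 0, "z": 1, "rx": 0, "ry": 0, "rz": 0}, {"x": 0, "y": 0, "z": 1, "rx": 0, "ry": 0, "rz": 0}, {"x": 0, "y": 0, "z": 0.7, "rx": 0, "ry": 0, "rz": 0}, {"x": 0, "y": 0, "z": 0.35, "rx": 0, "ry": 0, "rz": 0}, {"x": 0, "y": 0, "z": 0.2, "rx": 0, "ry": 0, "rz": 0}, {"x": 0, "y": 0, "z": 0.1, "rx": 0, "ry": 0, "rz": 0}, {"x": 0, "y": 0, "z": 0, "rx": 0, "ry": 0, "rz": 0}, {"x": 0, "y": 0, "z": 0, "rx": 0, "ry": 0, "rz": 0}]'

```text
clock: 40.55
tool_pos: [0.4393, -0.2219, 0.0498]
orientation: [-179.9, -0.0, -90.0]
force: [0.4, -0.5, -0.3]
opening: 0.0315
gripper_force: 30.0
```

Call:
play_rows --motion '[{"x": 0, "y": 0, "z": 0.06, "rx": 0, "ry": 0, "rz": 0}, {"x": 0, "y": 0, "z": 0, "rx": 0, "ry": 0, "rz": 0}]'

```text
clock: 40.8
tool_pos: [0.4393, -0.2219, 0.0481]
orientation: [-180.0, -0.0, -90.0]
force: [-0.2, 0.1, 2.0]
opening: 0.0308
gripper_force: 30.0
```

Call:
play_rows --motion '[{"x": 0, "y": 0, "z": 0, "rx": 0, "ry": 0, "rz": 0}, {"x": 0, "y": 0, "z": 0, "rx": 0, "ry": 0, "rz": 0}, {"x": 0, "y": 0, "z": 0, "rx": 0, "ry": 0, "rz": 0}, {"x": 0, "y": 0, "z": 0, "rx": 0, "ry": 0, "rz": 0}, {"x": 0, "y": 0, "z": -0.5, "rx": 0, "ry": 0, "rz": 0}, {"x": 0, "y": 0, "z": -1, "rx": 0, "ry": 0, "rz": 0}, {"x": 0, "y": 0, "z": -1, "rx": 0, "ry": 0, "rz": 0}, {"x": 0, "y": 0, "z": -1, "rx": 0, "ry": 0, "rz": 0}, {"x": 0, "y": 0, "z": -1, "rx": 0, "ry": 0, "rz": 0}, {"x": 0, "y": 0, "z": -0.3, "rx": 0, "ry": 0, "rz": 0}]' --fingers 1

```text
clock: 42.05
tool_pos: [0.4399, -0.222, 0.1702]
orientation: [-179.8, -0.0, -90.0]
force: [-0.7, 0.1, -0.2]
opening: 0.0873
gripper_force: 0.0
```

Call:
play_rows --motion '[{"x": -0.4, "y": -0.01, "z": 0, "rx": 0, "ry": 0, "rz": 0}, {"x": -1, "y": -0.08, "z": 0, "rx": 0, "ry": 0, "rz": 0}, {"x": -1, "y": -0.08, "z": 0, "rx": 0, "ry": 0, "rz": 0}, {"x": -1, "y": -0.08, "z": 0, "rx": 0, "ry": 0, "rz": 0}, {"x": -1, "y": -0.08, "z": 0, "rx": 0, "ry": 0, "rz": 0}, {"x": -1, "y": -0.08, "z": 0, "rx": 0, "ry": 0, "rz": 0}, {"x": -1, "y": -0.08, "z": 0, "rx": 0, "ry": 0, "rz": 0}, {"x": -1, "y": -0.08, "z": 0, "rx": 0, "ry": 0, "rz": 0}, {"x": -1, "y": -0.08, "z": 0, "rx": 0, "ry": 0, "rz": 0}, {"x": -1, "y": -0.08, "z": 0, "rx": 0, "ry": 0, "rz": 0}, {"x": -1, "y": -0.08, "z": 0, "rx": 0, "ry": 0, "rz": 0}, {"x": -1, "y": -0.08, "z": 0, "rx": 0, "ry": 0, "rz": 0}, {"x": -0.6, "y": -0.02, "z": 0, "rx": 0, "ry": 0, "rz": 0}, {"x": -0.3, "y": 0, "z": 0, "rx": 0, "ry": 0, "rz": 0}, {"x": 0, "y": 0, "z": 0, "rx": 0, "ry": 0, "rz": 0}]'

```text
clock: 43.92
tool_pos: [0.4614, 0.0858, 0.1675]
orientation: [180.0, -0.0, -90.0]
force: [0.1, -0.0, -0.1]
opening: 0.0878
gripper_force: 0.0
```

Call:
play_rows --motion '[{"x": 0, "y": 0, "z": 0.6, "rx": 0, "ry": 0, "rz": 0}, {"x": 0, "y": 0, "z": 1, "rx": 0, "ry": 0, "rz": 0}, {"x": 0, "y": 0, "z": 1, "rx": 0, "ry": 0, "rz": 0}, {"x": 0, "y": 0, "z": 1, "rx": 0, "ry": 0, "rz": 0}, {"x": 0, "y": 0, "z": 0.54, "rx": 0, "ry": 0, "rz": 0}, {"x": 0, "y": 0, "z": 0, "rx": 0, "ry": 0, "rz": 0}]'

```text
clock: 44.68
tool_pos: [0.461, 0.0849, 0.0633]
orientation: [179.9, -0.1, -90.0]
force: [-0.1, -0.3, 0.3]
opening: 0.0878
gripper_force: 0.0
```

Call:
play_rows --motion '[{"x": 0, "y": 0, "z": 0, "rx": 0, "ry": 0, "rz": 0}, {"x": 0, "y": 0, "z": 0, "rx": 0, "ry": 0, "rz": 0}, {"x": 0, "y": 0, "z": 0, "rx": 0, "ry": 0, "rz": 0}, {"x": 0, "y": 0, "z": 0, "rx": 0, "ry": 0, "rz": 0}, {"x": 0, "y": 0, "z": 0, "rx": 0, "ry": 0, "rz": 0}, {"x": 0, "y": 0, "z": 0, "rx": 0, "ry": 0, "rz": 0}]' --fingers -1

```text
clock: 45.42
tool_pos: [0.4617, 0.0857, 0.0644]
orientation: [-180.0, 0.0, -90.0]
force: [-0.6, 0.7, 2.3]
opening: 0.0445
gripper_force: 30.0
```

Call:
play_rows --motion '[{"x": 0, "y": 0, "z": -0.3, "rx": 0, "ry": 0, "rz": 0}, {"x": 0, "y": 0, "z": -0.7, "rx": 0, "ry": 0, "rz": 0}, {"x": 0, "y": 0, "z": -1, "rx": 0, "ry": 0, "rz": 0}, {"x": 0, "y": 0, "z": -0.6, "rx": 0, "ry": 0, "rz": 0}, {"x": 0.4, "y": 0.05, "z": -0.4, "rx": 0, "ry": 0, "rz": 0}, {"x": 1, "y": 0.14, "z": 0, "rx": 0, "ry": 0, "rz": 0}, {"x": 1, "y": 0.14, "z": 0, "rx": 0, "ry": 0, "rz": 0}, {"x": 1, "y": 0.14, "z": 0, "rx": 0, "ry": 0, "rz": 0}, {"x": 1, "y": 0.14, "z": 0, "rx": 0, "ry": 0, "rz": 0}, {"x": 1, "y": 0.14, "z": 0, "rx": 0, "ry": 0, "rz": 0}, {"x": 1, "y": 0.14, "z": 0, "rx": 0, "ry": 0, "rz": 0}, {"x": 1, "y": 0.14, "z": 0, "rx": 0, "ry": 0, "rz": 0}, {"x": 1, "y": 0.14, "z": 0, "rx": 0, "ry": 0, "rz": 0}, {"x": 0.6, "y": 0.04, "z": 0, "rx": 0, "ry": 0, "rz": 0}, {"x": 0.27, "y": 0, "z": 0, "rx": 0, "ry": 0, "rz": 0}, {"x": 0, "y": 0, "z": 0, "rx": 0, "ry": 0, "rz": 0}, {"x": 0, "y": 0, "z": 0, "rx": 0, "ry": 0, "rz": 0}]'

```text
clock: 47.55
tool_pos: [0.4315, -0.1457, 0.1393]
orientation: [180.0, 0.0, -90.0]
force: [0.5, 0.3, -0.4]
opening: 0.044
gripper_force: 30.0
```

Call:
play_rows --motion '[{"x": 0, "y": 0, "z": 0.6, "rx": 0, "ry": 0, "rz": 0}, {"x": 0, "y": 0, "z": 1, "rx": 0, "ry": 0, "rz": 0}, {"x": 0, "y": 0, "z": 0.8, "rx": 0, "ry": 0, "rz": 0}, {"x": 0, "y": 0, "z": 0.5, "rx": 0, "ry": 0, "rz": 0}, {"x": 0, "y": 0, "z": 0.3, "rx": 0, "ry": 0, "rz": 0}, {"x": 0, "y": 0, "z": 0.14, "rx": 0, "ry": 0, "rz": 0}, {"x": 0, "y": 0, "z": 0, "rx": 0, "ry": 0, "rz": 0}, {"x": 0, "y": 0, "z": 0, "rx": 0, "ry": 0, "rz": 0}]'

```text
clock: 48.55
tool_pos: [0.4318, -0.1461, 0.0563]
orientation: [-179.9, 0.0, -90.0]
force: [-0.4, -0.2, -0.4]
opening: 0.0444
gripper_force: 30.0
```

Call:
play_rows --motion '[{"x": 0, "y": 0, "z": 0.07, "rx": 0, "ry": 0, "rz": 0}, {"x": 0, "y": 0, "z": 0, "rx": 0, "ry": 0, "rz": 0}]'

```text
clock: 48.8
tool_pos: [0.4318, -0.1461, 0.0545]
orientation: [-179.9, -0.0, -90.0]
force: [0.1, 0.7, 2.3]
opening: 0.0445
gripper_force: 30.0
```

Call:
play_rows --motion '[{"x": 0, "y": 0, "z": 0, "rx": 0, "ry": 0, "rz": 0}, {"x": 0, "y": 0, "z": 0, "rx": 0, "ry": 0, "rz": 0}, {"x": 0, "y": 0, "z": 0, "rx": 0, "ry": 0, "rz": 0}, {"x": 0, "y": 0, "z": 0, "rx": 0, "ry": 0, "rz": 0}, {"x": 0, "y": 0, "z": -0.5, "rx": 0, "ry": 0, "rz": 0}, {"x": 0, "y": 0, "z": -1, "rx": 0, "ry": 0, "rz": 0}, {"x": 0, "y": 0, "z": -1, "rx": 0, "ry": 0, "rz": 0}, {"x": 0, "y": 0, "z": -1, "rx": 0, "ry": 0, "rz": 0}, {"x": 0, "y": 0, "z": -1, "rx": 0, "ry": 0, "rz": 0}, {"x": 0, "y": 0, "z": -1, "rx": 0, "ry": 0, "rz": 0}, {"x": 0, "y": 0, "z": -1, "rx": 0, "ry": 0, "rz": 0}, {"x": 0, "y": 0, "z": -1, "rx": 0, "ry": 0, "rz": 0}, {"x": 0, "y": 0, "z": -1, "rx": 0, "ry": 0, "rz": 0}, {"x": 1, "y": 0, "z": -1, "rx": 0, "ry": 0, "rz": 0}, {"x": 1, "y": 0, "z": -1, "rx": 0, "ry": 0, "rz": 0}, {"x": 0, "y": 0, "z": 0, "rx": 0, "ry": 0, "rz": 0}, {"x": 0, "y": 0, "z": 0, "rx": 0, "ry": 0, "rz": 0}]' --fingers 1

```text
clock: 50.92
tool_pos: [0.4309, -0.1959, 0.3165]
orientation: [180.0, 0.0, -90.0]
force: [0.7, 0.0, -0.5]
opening: 0.0878
gripper_force: 0.0
```

Run:
```python
from h import *
shot('w9')
c=json.load(open('w9.json'));im=cv2.imread('pics/w9.png')
r=np.radians(5.85)
for y,z in((-.114,.086),(-.038,.071),(.038,.108),(.114,.111)):
    p=np.array([.443-np.sin(r)*y,-.2595+np.cos(r)*y])
    q=project(c,[[*p,z],[*p,.006]])
    for k,col in zip(q,((0,0,255),(255,0,0))): cv2.drawMarker(im,tuple(np.int32(k.round())),col,0,7)
    print(q.round(0).tolist())
cv2.imwrite('pics/w9m.png',cv2.resize(im[:260,130:400],None,fx=2,fy=2))
```

```text
50.925 [ 0.4309 -0.1959  0.3165] [ 1.800e+02  3.000e-02 -9.003e+01] [ -0.6  -1.8 -14.9  -0.  -76.9   0.5] [ 0.7  0.  -0.5]
[[236.0, 7.0], [240.0, 24.0]]
[[244.0, 78.0], [246.0, 81.0]]
[[250.0, 144.0], [252.0, 134.0]]
[[257.0, 206.0], [257.0, 184.0]]
```

View pics/w9m.png

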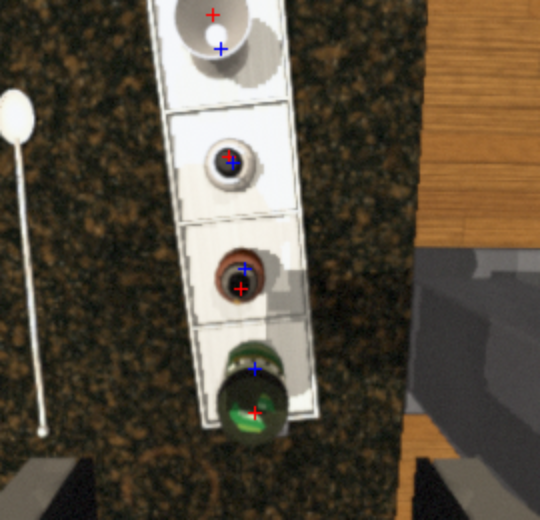

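All four things stand upright, and the markers for each bay's middle fall on their axes within a few mm: jigger (212,15), stopper (231,160), bitters (241,285), jar (254,408). The gripper is well clear, so I hand in.

```bash
python3 -c "
from plant import workorder
print(workorder.close_job())"
```

```text
the job is handed in; nothing more can be done
None
```

I moved all four things to the steel rack in reverse order (left to right: toothpick jar, dropper bottle, stopper, jigger) and handed the job in at about 51 s. The last wrist picture showed each one upright within a few mm of its bay's middle, but the hand-in returned no verdict.

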